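# Hang the dispensing caddy on its cleat

### The job

Clear the dispensing counter: take the grey caddy that has an angled strip along its back, tip its front up by about 15 degrees, bring the strip over the cleat of the low steel upstand, then lower and level it so that the strip drops behind the cleat and the caddy hangs there fully home and level, about midway along the cleat, and let go. Leave the other grey caddy, which has no strip, where it stands.

Things in the scene. Friction and masses are not known exactly. Their poses are not given: they have to be found in the camera images.
- caddy_centre (a point): Centre (65 mm above underside) of the caddy to hang: open grey box 110 mm wide (x), 90 deep (y), rim 80 above underside, 0.15-0.31 kg, front -y, back +y with a sloping strip that the other lacks. Grip the upright plate amid it: 12 mm thick (x), 50 long (y), from the rim to 130 mm above underside, so the grasp is about 43 mm above this point. Starts upright on the counter. z up.
- caddy_strip (a point): Middle of the free lower edge of that caddy's rear strip, 78 mm behind (+y) and 31 mm below the caddy's centre. The strip is 90 mm wide (x), 5 thick; it starts on the back wall 77 mm above the underside and slopes down and back, 38 degrees from vertical, to this edge. Axes are the caddy's.
- cleat (a point): Middle of the top edge of a fixed cleat 170 mm long (x), 5 thick, 113 mm above the counter on a low steel upstand (300 wide, 150 high) left of the robot. Its wall is 31 mm behind (+y); the cleat slopes down to it at 38 degrees from vertical: a V open upwards. A 35 mm black spacer below backs the caddy. Home: caddy axes parallel to these, its centre 49 mm in front (-y) and 2 mm above this point.
- plain_centre (a point): Centre, 65 mm above its underside, of the other caddy, to be left alone: the same grey box with the same grip plate, but no strip on its back; axes as for the first. The two may stand in either place.

How it is judged:
By the outcome, as a careful person would: the job done as asked, in the order asked, and still so for the second after the job is handed in, with the robot touching nothing.
It also fails if it takes over 42 s, if anything falls off the work surface, if the arm or the gripper's body presses on something with over 40 N, if the wrist force passes 120 N, or if a joint passes its speed limit or range.

### The arm

A 6-joint arm with a two-finger parallel gripper is mounted at the origin on the work surface. World frame = base frame: x ahead of the robot, y to its left, z up, the work surface at z = 0. Lengths are in mm, angles in rad, forces in N, time in s.
With the tool pointing down it reaches from about 350 to 875 mm from the base axis. Payload 4.2 kg.
Tool frame: the origin (TCP) lies midway between the tips of the shut fingers; the grasp point (between the pads) lies 19 mm behind it; z points along the fingers, y is the line along which they close (so a half turn about z gives the same grasp; the last joint's range is limited). The gripper opens to 85 mm and grips with 20 to 120 N. Pads are 22 mm wide; open, the fingers measure 114 mm over their backs; the gripper's body (76 mm by 85 mm) begins 54 mm behind the grasp point. The pads swing forward as they close: fully open they stand 13 mm farther back than shut.
Start: joints at [-0.925, 0.385, 0.008, 0, -1.194, -0.259], TCP at [235.78, -578.798, 231.312] pointing down, gripper open.
Joint ranges: [-3.14, 3.14], [-1.21, 2.06], [-1.07, 1.41], [-3.16, 2.05], [-2.99, -0.16], [-3.1, 3.1]. Speed limits (rad/s): [2.79, 2.79, 3.14, 3.14, 3.14, 3.14].

### API

Orientations are given as a unit quaternion [x, y, z, w].
In Python, from bench import sensors, get_image, camera_params, job_done gives the robot as it stands.
- The arm moves only by the tool servo_tool, never from a script. Its argument "motion" is a list of rows, each an object with "travel": the shift along the tool's x, y, z as a fraction of full scale, a list of three; "rot": the turn, a rotation vector about the tool's x, y, z as a fraction of full scale, a list of three; "hand": the opening, from 0 (shut) to 1 (fully open). In form: [{"travel": [x, y, z], "rot": [wx, wy, wz], "hand": hand}, ...]. A call has 1 to 10 rows; each row shifts and turns the commanded pose from where the row before left it, along the tool's axes as they then stand; what a row does not reach is not made up. Full scale, the value 1, is 25 cm for a shift and 360 degrees for a turn. A row lasts 1/12 s, in which the tool goes at most 41.7 mm and 7.16 degrees, less where a joint would pass 70% of its speed; a pose out of reach is approached as far as the arm can. A call with a number of a shift or a turn outside -1 to 1 is refused whole. A call with a gripper value outside its range is refused whole. The fingers move at their own pace and stop on an object; the grip force is fixed at half the most. Time passes only in rows, so rows that do not move let the fingers close. It gives the time, the measured TCP pose, the force, the opening and the grip force at its end, in the units of the state.
- sensors.read_state(): the state, without advancing time (a new reading comes with each control period).
- get_image(name): name is "scene" or "side" or "wrist"; returns (picture, depth): 480x640x3 uint8, red, green, blue; 480x640 float32, mm along the optical axis (not along the pixel's ray), 0 where there is no reading.
- camera_params(name): a dict with "camera_matrix" (3x3 intrinsics, pixels), "R" (3x3) and "t" (3): a world point X has camera coordinates R X + t; the wrist camera has in their place "mount" (4x4, takes a point from camera to tool coordinates, whose origin is the TCP and whose axes are the flange's). Camera axes: x right, y down, z forward; pixel columns grow to the right and rows downward; lengths in mm; the calibration is good to about 2 mm. A picture is of the moment at which its call begins: read the wrist's pose just before it. camera_params takes no time and is no camera call.
- job_done(): hands the job in; it is judged then, once.
The state is a dict: "clock": time; "joints": joint angles; "joint_vel": joint speeds; "joint_efforts": joint torques, N m; "position": TCP position; "ee_rot": TCP orientation; "contact_force": force on the tool from outside, world axes, zero at the start; "wrist_torque": the same for the moment, N m; "gripper_width": finger opening in mm; "grasp_force": force on a finger pad.
Only numpy, scipy, OpenCV 4.12 (cv2) and the standard library are available. Lean on these libraries where they do the work, as an engineer would, in place of code of your own. Each camera call takes 0.05 s, during which the arm holds its last target. There are 200 camera calls.

## Working session

There is one attempt and no reset: what is moved stays moved. The work goes in short steps, Python scripts to look and compute and a tool call to move; the robot and the scene stay as the last step left them, time stands still between calls to the robot, and variables do not carry over. Pictures are saved under pics/ and viewed, at most 10 in all, crops included, and the job is handed in when it is done.

Besides the shell and the picture viewer there is one more tool, called in YAML: its name, and indented under it one key for each argument. servo_tool: Moves the arm, as the interface text tells. Its arguments: {"type":"object","properties":{"motion":{"type":"array"}},"required":["motion"]}

```bash
ls; mkdir -p pics; cat > h.py <<'E'
import numpy as np, cv2
from bench import sensors, get_image, camera_params, job_done
def world(name, depth):
    p=camera_params(name); K=np.array(p["camera_matrix"]);R=np.array(p["R"]);t=np.array(p["t"])
    v,u=np.mgrid[0:480,0:640]
    r=np.stack([(u-K[0,2])/K[0,0],(v-K[1,2])/K[1,1],np.ones_like(u,float)],-1)*depth[...,None]
    return (r-t)@R
E
python3 - <<'E'
from h import *
ims=[]
for n in ["scene","side"]:
    im,d=get_image(n); np.savez(f"{n}.npz",im=im,d=d)
    cv2.imwrite(f"pics/{n}0.png",im[...,::-1])
    p=camera_params(n); print(n,-np.array(p["R"]).T@p["t"],np.array(p["R"])[2],(d>0).mean())
E
```

```text
pics
scene [979.34161062 486.8745741  794.17336786] [-0.48625549 -0.48906283 -0.72413614] 0.99609375
side [433.86239857 760.27755761 606.14932693] [ 0.09422188 -0.81960609 -0.56512661] 0.9959830729166667
```

View pics/scene0.png

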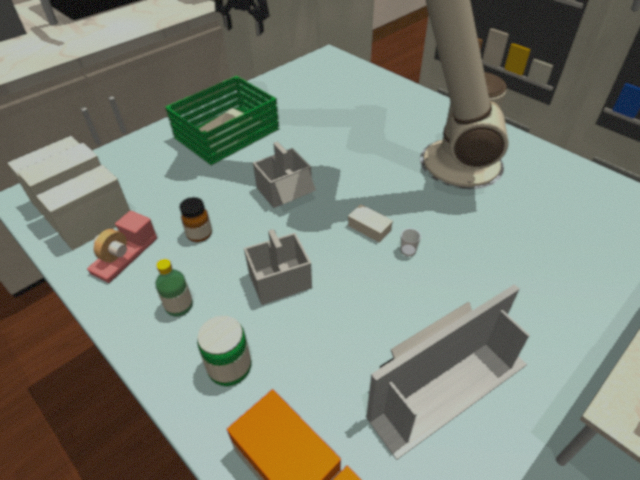

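View pics/side0.png

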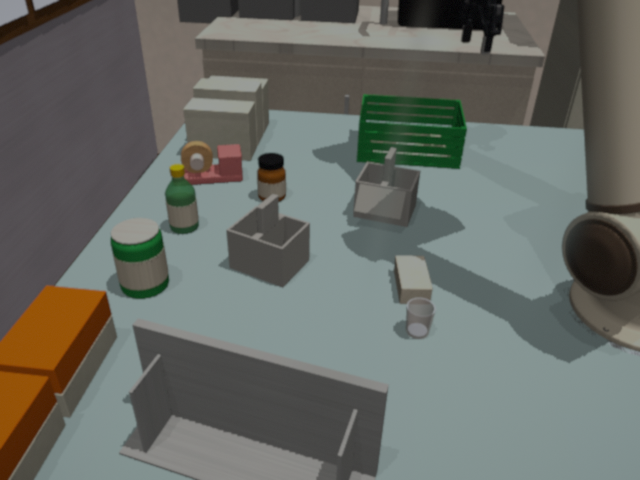

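The scene view shows two caddies, near (283,175) and (278,265), and the upstand from behind at about (450,370). In the side view they are at (387,195) and (270,245). The one at (387,195) seems to have the sloping strip, so I'll measure both from depth.

```bash
cat > m.py <<'E'
from h import *
C={}
for n in ["scene","side"]:
    z=np.load(f"{n}.npz"); C[n]=(world(n,z["d"]),z["im"],z["d"])
boxes={"A":{"scene":(250,140,318,210),"side":(345,140,425,225)},"B":{"scene":(240,228,316,303),"side":(222,190,315,285)}}
for k,b in boxes.items():
    P=[]
    for n,(u0,v0,u1,v1) in b.items():
        W,im,d=C[n]; w=W[v0:v1,u0:u1].reshape(-1,3); c=im[v0:v1,u0:u1].reshape(-1,3).astype(int)
        m=(np.ptp(c,1)<25)&(w[:,2]>6)&(w[:,2]<150); w=w[m]
        top=w[(w[:,2]>100)&(w[:,2]<140)]; rim=w[(w[:,2]>74)&(w[:,2]<86)]
        print(k,n,len(w),"top z",np.percentile(w[:,2],99.5).round(),"plate mean",top.mean(0).round(1),top.min(0).round(),top.max(0).round(),"rim rect",cv2.minAreaRect(rim[:,:2].astype(np.float32)),"all",cv2.minAreaRect(w[:,:2].astype(np.float32)))
        if n=="side": print("  plate rect",cv2.minAreaRect(top[:,:2].astype(np.float32)))
        P.append(w)
    # topdown height map
    P=np.concatenate(P); np.save(f"pc{k}.npy",P)
W,im,d=C["scene"]
P=np.concatenate([C["scene"][0][280:455,360:535].reshape(-1,3),C["side"][0][315:480,115:395].reshape(-1,3)])
P=P[(P[:,2]>8)&(P[:,2]<170)]; np.save("pcU.npy",P)
top=P[P[:,2]>143]; print("U top",cv2.minAreaRect(top[:,:2].astype(np.float32)),top.mean(0),np.percentile(P[:,2],99.5))
# render top-down maps
pan=[]
for k in "ABU":
    P=np.load(f"pc{k}.npy"); c=np.median(P[:,:2],0); s=0.7 if k=="U" else 2
    img=np.zeros((380,260,3),np.uint8); P=P[np.argsort(P[:,2])]
    col=cv2.applyColorMap((np.clip(P[:,2]/150,0,1)*255).astype(np.uint8)[:,None],cv2.COLORMAP_JET)[:,0]
    for p,q in zip(P,col):
        u,v=int(130+s*(p[0]-c[0])),int(190-s*(p[1]-c[1])); cv2.circle(img,(u,v),1,q.tolist(),-1)
    print(k,c,s); pan.append(img)
cv2.imwrite("pics/top1.png",np.hstack(pan))
E
python3 m.py
```

```text
A scene 2559 top z 132.0 plate mean [ 411.8 -243.5  119.9] [ 399. -273.  100.] [ 420. -222.  133.] rim rect ((408.91845703125, -245.2727508544922), (102.3667984008789, 110.58214569091797), 78.42926788330078) all ((420.27520751953125, -233.85443115234375), (129.301513671875, 128.7097625732422), 78.79876708984375)
A side 3731 top z 131.0 plate mean [ 408.6 -238.8  119.8] [ 398. -276.  100.] [ 419. -221.  133.] rim rect ((409.1337890625, -245.52078247070312), (102.99347686767578, 111.3381576538086), 77.24401092529297) all ((413.7188720703125, -367.06622314453125), (402.01470947265625, 154.27500915527344), 83.82839965820312)
  plate rect ((408.1349182128906, -248.18063354492188), (55.10189437866211, 12.101906776428223), 77.7280502319336)
B scene 3269 top z 132.0 plate mean [609.2 -30.5 122.5] [592. -62. 100.] [620. -11. 134.] rim rect ((605.349365234375, -35.674560546875), (94.41412353515625, 110.77766418457031), 68.41259002685547) all ((605.3396606445312, -35.75764465332031), (94.54327392578125, 110.65843963623047), 68.23824310302734)
B side 5208 top z 131.0 plate mean [604.6 -30.4 118.5] [592. -64. 100.] [620. -10. 132.] rim rect ((605.794189453125, -36.583709716796875), (95.4964370727539, 113.2167739868164), 68.49339294433594) all ((606.2138061523438, -122.30300903320312), (136.482421875, 299.7119445800781), 0.11229971051216125)
  plate rect ((605.5570678710938, -36.08060836791992), (53.694847106933594, 14.590129852294922), 69.53112030029297)
U top ((550.09033203125, 322.3971252441406), (15.681207656860352, 301.8325500488281), 78.42770385742188) [548.24078975 324.36143008 149.17331005] 152.65784142990995
A [ 412.79402961 -218.65831331] 2
B [605.63666291 -15.01495422] 2
U [549.91303037 331.07243458] 0.7
```

View pics/top1.png

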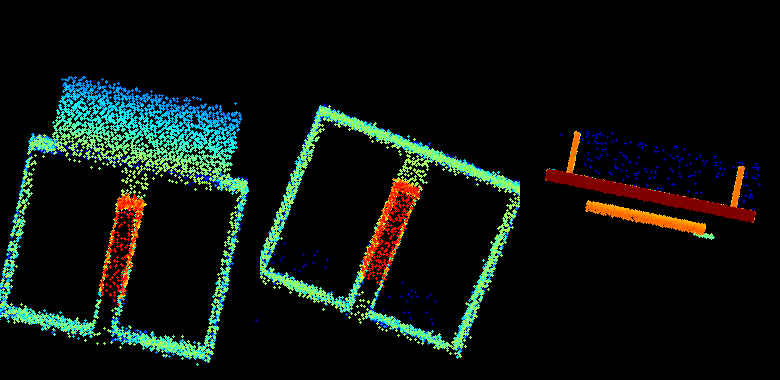

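The top-down map settles it: A has the strip (at 412,-247, back side up), B is plain, and the upstand is yawed about -11.6° with the cleat in front. Next I'll refine A and the cleat.

```bash
cat > m2.py <<'E'
from h import *
from scipy.spatial.transform import Rotation as Ro
def loc(P,c,y): a=np.radians(y); Rz=np.array([[np.cos(a),-np.sin(a)],[np.sin(a),np.cos(a)]]); q=P.copy(); q[:,:2]=(P[:,:2]-c)@Rz; return q
def wl(c,y,q): a=np.radians(y); return np.array(c)+np.array([[np.cos(a),-np.sin(a)],[np.sin(a),np.cos(a)]])@q
pr=lambda a:np.percentile(a,[1,10,50,90,99]).round(1)
A=np.load("pcA.npy"); c0=np.array([408.1,-248.2])
A=A[np.linalg.norm(A[:,:2]-c0,axis=1)<130]
rim=A[(A[:,2]>72)&(A[:,2]<84)]
best=None
q=loc(rim,c0,-12)
for y in np.arange(-16,-8,.25):  # sharpness of front wall edge / side walls
    q=loc(rim,c0,y); s=q[(abs(abs(q[:,0])-54)<7)&(abs(q[:,1])<38)]; f=q[(abs(q[:,1]+43)<7)&(abs(q[:,0])<48)]
    v=np.std(abs(s[:,0])-np.sign(s[:,0])*s[:,0].mean()*0)+np.std(f[:,1]); best=min(best or (9,0),(v,y))
print("A yaw",best); y=best[1]; q=loc(rim,c0,y)
print(" x",pr(q[:,0])," y",pr(q[:,1]))
p=loc(A[(A[:,2]>95)],c0,y); print(" plate x",pr(p[:,0]),"y",pr(p[:,1]))
st=loc(A,c0,y); st=st[(st[:,1]>50)]; lo=st[st[:,2]<45]; print(" strip x",pr(st[:,0]),"y max",pr(st[:,1]),"zmin",pr(st[:,2]))
U=np.load("pcU.npy"); c1=np.array([550.1,322.4]); 
t=U[U[:,2]>145]; 
(m,_,_,_)=cv2.fitLine(t[:,:2].astype(np.float32),cv2.DIST_HUBER,0,.01,.01)[:,0],0,0,0
yu=np.degrees(np.arctan(m[1]/m[0])); print("U yaw",yu)
q=loc(U,c1,yu); tq=q[q[:,2]>145]; print(" top x",pr(tq[:,0]),"y",pr(tq[:,1]))
cl=q[(q[:,1]<-15)&(q[:,2]>85)&(q[:,2]<125)]; print(" cleat n",len(cl),"x",pr(cl[:,0]),"y",pr(cl[:,1]),"z",pr(cl[:,2]))
e=cl[cl[:,2]>108]; print(" edge",pr(e[:,0]),pr(e[:,1]),pr(e[:,2]))
s=sensors.read_state(); print(s["clock"],s["position"],s["ee_rot"],Ro.from_quat(s["ee_rot"]).as_matrix().round(3).tolist())
p=camera_params("wrist"); print(p["mount"],p["camera_matrix"])
E
python3 m2.py
```

```text
A yaw (np.float64(3.801006701939063), np.float64(-12.0))
 x [-54.5 -51.    1.7  51.6  55.3]  y [-46.  -42.8  32.3  49.2  53.2]
 plate x [-5.9 -5.5  1.   5.7  6.8] y [-23.8 -17.2  12.4  24.6  26.7]
 strip x [-44.3 -36.   -0.1  36.5  44.5] y max [50.3 52.8 64.5 76.  79.6] zmin [36.1 40.1 54.8 69.9 75.9]
U yaw -11.628154
 top x [-147.6 -121.8   -3.4  119.6  147.2] y [-6.3 -4.7  1.6  6.   6.8]
 cleat n 943 x [-83.9 -66.4   5.7  71.2  84.3] y [-38.6 -36.1 -30.7 -26.1 -24.7] z [102.7 104.9 111.  115.3 117.3]
 edge [-83.9 -66.9   4.5  70.8  84.1] [-38.8 -36.8 -32.4 -28.9 -26.8] [108.1 109.  112.9 115.8 117.8]
0.1 [ 235.58989611 -578.33930557  230.32214544] [-1.92090937e-01  9.81376648e-01  9.45021423e-04 -2.29608169e-04] [[-0.926, -0.377, -0.001], [-0.377, 0.926, 0.002], [0.0, 0.002, -1.0]]
[[ 8.59188800e-04 -9.66229341e-01 -2.57682212e-01  6.61261068e+01]
 [ 9.99999623e-01  7.97496366e-04  3.43927844e-04  6.86219031e-01]
 [-1.26812547e-04 -2.57682410e-01  9.66229662e-01 -1.43798157e+02]
 [ 0.00000000e+00  0.00000000e+00  0.00000000e+00  1.00000000e+00]] [[332.30242691   0.         318.1493344 ]
 [  0.         332.30242691 239.76851023]
 [  0.           0.           1.        ]]
```

```bash
cat > plan.py <<'E'
from h import *
from scipy.spatial.transform import Rotation as Ro, Slerp
def tool(yaw,tilt=0):
    # caddy axes at yaw (deg), front up by tilt (deg); tool x = -caddy y, tool y = -caddy x, tool z = -caddy z
    C=Ro.from_euler("z",yaw,degrees=True)*Ro.from_euler("x",-tilt,degrees=True)
    return C*Ro.from_matrix([[0,-1,0],[-1,0,0],[0,0,-1]])
def tcp(centre,yaw,tilt=0,off=(0,0,24.)):
    return np.array(centre)+(Ro.from_euler("z",yaw,degrees=True)*Ro.from_euler("x",-tilt,degrees=True)).apply(off)
def rows(p,R,n,p0=None,R0=None):
    s=sensors.read_state(); p0=np.array(s["position"]) if p0 is None else p0; R0=Ro.from_quat(s["ee_rot"]) if R0 is None else R0
    sl=Slerp([0,1],Ro.concatenate([R0,R])); cp,cR=np.array(p0,float),R0
    for k in range(1,n+1):
        tp=p0+(p-p0)*k/n; tR=sl(k/n)
        t=np.round(cR.inv().apply(tp-cp)/250,4); w=np.round((cR.inv()*tR).as_rotvec()/(2*np.pi),4)
        print(t.tolist(),w.tolist()); cp=cp+cR.apply(t*250); cR=cR*Ro.from_rotvec(w*2*np.pi)
    return cp,cR
E
python3 - <<'E'
from plan import *
rows(np.array([408.7,-247.5,200.]),tool(-12),10)
E
```

```text
[-0.114, 0.0964, 0.0123] [0.0, 0.0, -0.0155]
[-0.1229, 0.0849, 0.0123] [0.0001, 0.0, -0.0155]
[-0.1305, 0.0726, 0.0123] [-0.0, 0.0, -0.0155]
[-0.137, 0.0595, 0.0122] [0.0, 0.0001, -0.0156]
[-0.1422, 0.0458, 0.0122] [0.0, -0.0, -0.0155]
[-0.1459, 0.0318, 0.0122] [0.0001, -0.0, -0.0155]
[-0.1483, 0.0175, 0.0121] [0.0, -0.0, -0.0155]
[-0.1494, 0.0029, 0.0122] [0.0, 0.0, -0.0155]
[-0.1489, -0.0116, 0.0121] [0.0001, 0.0, -0.0155]
[-0.147, -0.026, 0.0122] [-0.0, 0.0, -0.0155]
```

servo_tool:
  motion:
    - {"travel": [-0.114,0.096,0.012],"rot": [0,0,-0.0155],"hand": 1}
    - {"travel": [-0.123,0.085,0.012],"rot": [0,0,-0.0155],"hand": 1}
    - {"travel": [-0.13,0.073,0.012],"rot": [0,0,-0.0155],"hand": 1}
    - {"travel": [-0.137,0.06,0.012],"rot": [0,0,-0.0155],"hand": 1}
    - {"travel": [-0.142,0.046,0.012],"rot": [0,0,-0.0155],"hand": 1}
    - {"travel": [-0.146,0.032,0.012],"rot": [0,0,-0.0155],"hand": 1}
    - {"travel": [-0.148,0.018,0.012],"rot": [0,0,-0.0155],"hand": 1}
    - {"travel": [-0.149,0.003,0.012],"rot": [0,0,-0.0155],"hand": 1}
    - {"travel": [-0.149,-0.012,0.012],"rot": [0,0,-0.0155],"hand": 1}
    - {"travel": [-0.147,-0.026,0.012],"rot": [0,0,-0.0155],"hand": 1}

```text
clock: 0.93
position: [408.8, -246.2, 201.0]
ee_rot: [-0.631, 0.776, 0.0, -0.0]
contact_force: [1.4, -0.6, -0.5]
gripper_width: 85.3
grasp_force: 0.0
```

servo_tool:
  motion:
    - {"travel": [0,0,0],"rot": [0,0,0],"hand": 1}
    - {"travel": [0,0,0],"rot": [0,0,0],"hand": 1}

```text
clock: 1.1
position: [409.1, -246.3, 201.0]
ee_rot: [-0.63, 0.776, 0.0, -0.0]
contact_force: [-0.2, -0.3, -0.1]
gripper_width: 85.2
grasp_force: 0.0
```

```bash
cat > w.py <<'E'
from plan import *
import sys
s=sensors.read_state(); im,d=get_image("wrist"); p=camera_params("wrist"); K=np.array(p["camera_matrix"]);M=np.array(p["mount"])
v,u=np.mgrid[0:480,0:640]
r=np.stack([(u-K[0,2])/K[0,0],(v-K[1,2])/K[1,1],np.ones_like(u,float)],-1)*d[...,None]
T=r@M[:3,:3].T+M[:3,3]; W=Ro.from_quat(s["ee_rot"]).apply(T.reshape(-1,3)).reshape(T.shape)+s["position"]
W[d==0]=np.nan; np.savez(sys.argv[1]+".npz",W=W,T=T,im=im); cv2.imwrite(f"pics/{sys.argv[1]}.png",im[...,::-1])
E
python3 w.py wA; python3 - <<'E'
from plan import *
W=np.load("wA.npz")["W"].reshape(-1,3); W=W[np.isfinite(W[:,2])]
W=W[(np.linalg.norm(W[:,:2]-[408.7,-247.5],axis=1)<60)&(W[:,2]<140)]
top=W[(W[:,2]>122)]; print(len(top),cv2.minAreaRect(top[:,:2].astype(np.float32)),np.percentile(top[:,2],[10,50,90]))
s=sensors.read_state(); print(s["clock"],s["position"],s["joints"],s["contact_force"])
R=Ro.from_quat(s["ee_rot"]); print(((tool(-12)).inv()*R).as_rotvec(degrees=True))
E
```

```text
1292 ((406.22308349609375, -249.39730834960938), (49.768001556396484, 11.793987274169922), 78.41507720947266) [129.73922534 130.90119492 131.84540177]
1.15 [ 408.66586095 -247.30051691  201.07471449] [-2.03119611e-01  1.60309261e-01 -3.86914874e-01 -8.61780750e-05
 -1.02430512e+00 -5.53754758e-03] [ 0.1752652  -0.41430964  0.65008403]
[-0.04201772 -0.00396851 -0.04225786]
```

servo_tool:
  motion:
    - {"travel": [0.005,0.004,0.05],"rot": [0,0,0],"hand": 1}
    - {"travel": [0,0,0.07],"rot": [0,0,0],"hand": 1}
    - {"travel": [0,0,0.07],"rot": [0,0,0],"hand": 1}
    - {"travel": [0,0,0.07],"rot": [0,0,0],"hand": 1}
    - {"travel": [0,0,0.07],"rot": [0,0,0],"hand": 1}
    - {"travel": [0,0,0.06],"rot": [0,0,0],"hand": 1}
    - {"travel": [0,0,0.04],"rot": [0,0,0],"hand": 1}
    - {"travel": [0,0,0.018],"rot": [0,0,0],"hand": 1}
    - {"travel": [0,0,0],"rot": [0,0,0],"hand": 1}

```text
clock: 1.9
position: [406.1, -249.8, 88.3]
ee_rot: [-0.628, 0.778, 0.001, -0.001]
contact_force: [-0.5, 0.2, 0.8]
gripper_width: 85.4
grasp_force: 0.0
```

servo_tool:
  motion:
    - {"travel": [0,0,0],"rot": [0,0,0],"hand": 0}
    - {"travel": [0,0,0],"rot": [0,0,0],"hand": 0}
    - {"travel": [0,0,0],"rot": [0,0,0],"hand": 0}
    - {"travel": [0,0,0],"rot": [0,0,0],"hand": 0}
    - {"travel": [0,0,0],"rot": [0,0,0],"hand": 0}
    - {"travel": [0,0,0],"rot": [0,0,0],"hand": 0}
    - {"travel": [0,0,0],"rot": [0,0,0],"hand": 0}
    - {"travel": [0,0,0],"rot": [0,0,0],"hand": 0}

```text
clock: 2.57
position: [407.9, -249.1, 89.7]
ee_rot: [-0.629, 0.777, -0.001, 0.0]
contact_force: [0.7, -0.0, 0.6]
gripper_width: 11.5
grasp_force: 59.8
```

servo_tool:
  motion:
    - {"travel": [0,0,-0.02],"rot": [0,0,0],"hand": 0}
    - {"travel": [0,0,-0.04],"rot": [0,0,0],"hand": 0}
    - {"travel": [0,0,-0.07],"rot": [0,0,0],"hand": 0}
    - {"travel": [0,0,-0.09],"rot": [0,0,0],"hand": 0}
    - {"travel": [0,0,-0.1],"rot": [0,0,0],"hand": 0}
    - {"travel": [0,0,-0.1],"rot": [0,0,0],"hand": 0}
    - {"travel": [0,0,-0.1],"rot": [0,0,0],"hand": 0}
    - {"travel": [0,0,-0.08],"rot": [0,0,0],"hand": 0}
    - {"travel": [0,0,-0.05],"rot": [0,0,0],"hand": 0}
    - {"travel": [0,0,-0.01],"rot": [0,0,0],"hand": 0}

```text
clock: 3.4
position: [407.8, -249.1, 256.5]
ee_rot: [-0.629, 0.777, -0.001, 0.001]
contact_force: [0.6, -0.2, -3.4]
gripper_width: 11.3
grasp_force: 59.1
```

```bash
cat > clr.py <<'E'
import numpy as np
def seg(a,b,n=60): return np.linspace(a,b,n)
cleat=seg((0,113),(31,113-31/np.tan(np.radians(38)))); wall=seg((31,40),(31,150)); 
def clear(cy,cz,th):
    c,s=np.cos(np.radians(th)),np.sin(np.radians(th)); f=lambda P:np.stack([P[:,0]*c+P[:,1]*s+cy,-P[:,0]*s+P[:,1]*c+cz],1)
    S=f(seg((45,12),(78,-31))); B=f(seg((45,12),(45,-65)))
    D=lambda X,Y:np.linalg.norm(X[:,None]-Y,axis=2).min()
    return D(S,cleat)-5, 31-S[:,0].max()-2, -B[:,0].max()-2 if 0 else D(B,cleat)-2.5, -4-B[B[:,1]<113][:,0].max() if (B[:,1]<113).any() else 99
if __name__=="__main__":
    for th,cz in [(15,190),(15,180),(15,170),(15,165),(15,160),(15,155),(15,150),(12,155),(12,150),(12,145),(10,150),(10,145),(10,140),(8,140),(8,135),(5,135),(5,130),(5,125),(3,125),(0,135),(0,125),(0,120),(0,117),(0,115)]:
        L=[(min(clear(cy,cz,th)),cy) for cy in np.arange(-75,-35,.5)]; m=max(L); print(th,cz,"cy",m[1],np.round(clear(m[1],cz,th),1))
E
python3 clr.py; python3 - <<'E'
from plan import *
s=sensors.read_state(); print(s["position"],s["contact_force"],s["wrist_torque"],s["gripper_width"])
C=lambda dy,z: np.array([542.6+.2016*dy,286.2+.9795*dy,z])
p=tcp(C(-95,225),-11.63); print(p)
for n in (10,): cp=rows(p,tool(-11.63),18)
E
```

```text
15 190 cy -75.0 [22.9 36.7 44.9 99. ]
15 180 cy -54.5 [16.2 16.2 22.5 22.2]
15 170 cy -50.5 [12.5 12.2 16.  15.5]
15 165 cy -49.0 [10.6 10.7 13.3 12.6]
15 160 cy -47.5 [ 8.7  9.2 10.6  9.8]
15 155 cy -46.0 [6.8 7.7 7.8 6.9]
15 150 cy -75.0 [ 7.1 36.7 34.5 34.6]
12 155 cy -49.5 [8.2 8.6 9.7 8.5]
12 150 cy -48.5 [6.  7.6 7.6 6.4]
12 145 cy -75.0 [ 5.9 34.1 32.5 31.8]
10 150 cy -50.5 [7.1 8.1 8.7 7.4]
10 145 cy -49.0 [5.2 6.6 6.3 5.2]
10 140 cy -75.0 [ 6.1 32.6 31.1 30.3]
8 140 cy -50.0 [4.1 6.1 5.8 4.5]
8 135 cy -75.0 [ 6.4 31.1 29.8 28.8]
5 135 cy -51.5 [3.9 5.5 5.7 4.4]
5 130 cy -75.0 [ 6.1 29.  28.7 27.4]
5 125 cy -75.0 [ 8.8 29.  28.3 26.9]
3 125 cy -75.0 [ 7.  27.7 28.  26.6]
0 135 cy -56.0 [6.8 7.  8.5 7. ]
0 125 cy -75.0 [ 4.2 26.  27.5 26. ]
0 120 cy -75.0 [ 7.2 26.  27.5 26. ]
0 117 cy -75.0 [ 9.1 26.  27.5 26. ]
0 115 cy -75.0 [10.3 26.  27.5 26. ]
[ 407.82932823 -249.13104646  256.49131725] [ 0.56281827 -0.20459452 -3.36329933] [-0.03858006 -0.02824962 -0.05253806] 11.3440692706769
[523.448  193.1475 249.    ]
[-0.1015, -0.0046, 0.0017] [-0.0, -0.0, -0.0001]
[-0.1015, -0.0047, 0.0017] [-0.0001, -0.0, -0.0]
[-0.1014, -0.0047, 0.0016] [-0.0, -0.0, -0.0001]
[-0.1015, -0.0048, 0.0017] [-0.0, -0.0, -0.0]
[-0.1015, -0.0047, 0.0017] [-0.0001, -0.0, -0.0001]
[-0.1015, -0.0049, 0.0016] [-0.0, -0.0, -0.0001]
[-0.1014, -0.0048, 0.0017] [-0.0, -0.0, -0.0]
[-0.1015, -0.0049, 0.0017] [-0.0001, -0.0, -0.0001]
[-0.1015, -0.005, 0.0016] [-0.0, -0.0, -0.0001]
[-0.1014, -0.005, 0.0017] [-0.0, -0.0, -0.0]
[-0.1015, -0.005, 0.0017] [-0.0001, -0.0, -0.0001]
[-0.1015, -0.0051, 0.0016] [-0.0, -0.0, -0.0]
[-0.1014, -0.0051, 0.0017] [-0.0, -0.0, -0.0001]
[-0.1015, -0.0051, 0.0017] [-0.0001, -0.0, -0.0001]
[-0.1014, -0.0052, 0.0016] [-0.0, -0.0, -0.0]
[-0.1015, -0.0052, 0.0017] [-0.0, -0.0, -0.0001]
[-0.1014, -0.0053, 0.0016] [-0.0001, -0.0, -0.0001]
[-0.1015, -0.0053, 0.0017] [-0.0, -0.0, -0.0]
```

servo_tool:
  motion:
    - {"travel": [-0.05,-0.002,0],"rot": [0,0,0],"hand": 0}
    - {"travel": [-0.09,-0.004,0],"rot": [0,0,0],"hand": 0}
    - {"travel": [-0.12,-0.006,0],"rot": [0,0,0],"hand": 0}
    - {"travel": [-0.13,-0.007,0],"rot": [0,0,0],"hand": 0}
    - {"travel": [-0.13,-0.007,0],"rot": [0,0,0],"hand": 0}
    - {"travel": [-0.13,-0.007,0],"rot": [0,0,0],"hand": 0}
    - {"travel": [-0.13,-0.007,0],"rot": [0,0,0],"hand": 0}
    - {"travel": [-0.13,-0.007,0],"rot": [0,0,0],"hand": 0}
    - {"travel": [-0.13,-0.007,0],"rot": [0,0,0],"hand": 0}
    - {"travel": [-0.13,-0.007,0],"rot": [0,0,0],"hand": 0}

```text
clock: 4.23
position: [482.1, 35.3, 252.7]
ee_rot: [-0.629, 0.777, 0.001, -0.002]
contact_force: [0.5, -0.1, -2.2]
gripper_width: 11.5
grasp_force: 59.1
```

servo_tool:
  motion:
    - {"travel": [-0.1,-0.005,0],"rot": [0,0,0],"hand": 0}
    - {"travel": [-0.06,-0.003,0],"rot": [0,0,0],"hand": 0}
    - {"travel": [-0.02,-0.001,0],"rot": [0,0,0],"hand": 0}
    - {"travel": [0,0,0],"rot": [0,0,0],"hand": 0}
    - {"travel": [0,0,0],"rot": [0,0,0],"hand": 0}

```text
clock: 4.65
position: [494.1, 76.7, 253.5]
ee_rot: [-0.629, 0.777, 0.0, -0.001]
contact_force: [-0.0, -0.2, -3.7]
gripper_width: 11.4
grasp_force: 59.1
```

```bash
python3 w.py w1; python3 - <<'E'
from h import *
for n in ["scene","side"]:
    im,d=get_image(n); np.savez(f"{n}1.npz",im=im,d=d)
a=cv2.imread("pics/w1.png"); b=np.load("side1.npz")["im"][...,::-1]
cv2.imwrite("pics/c1.png",np.vstack([np.hstack([cv2.resize(a,(400,300)),cv2.resize(b,(400,300))]),np.hstack([cv2.resize(np.load("scene1.npz")["im"][...,::-1],(400,300)),np.zeros((300,400,3),np.uint8)])]))
E
```

```text
(no output)
```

View pics/c1.png

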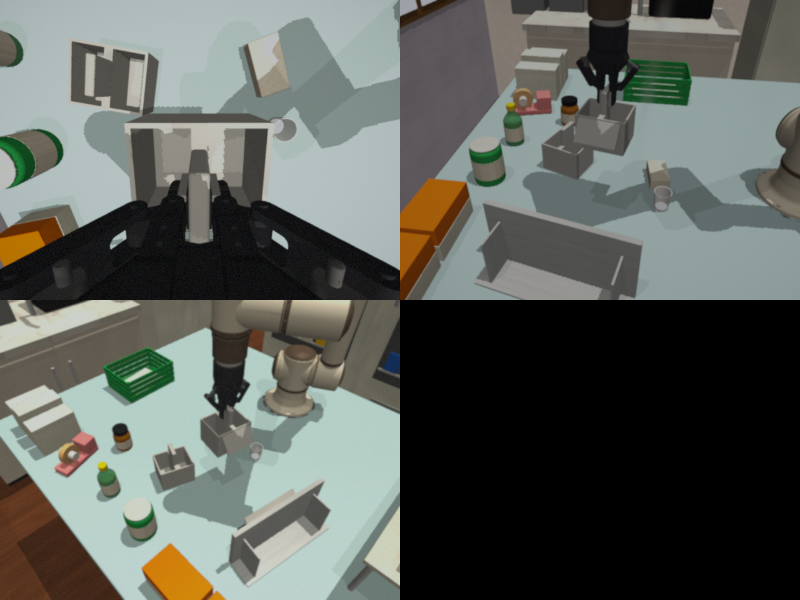

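The held caddy hangs level under the gripper in the side view at (605,125) and the scene view at (225,435). The wrist view shows only the front of the caddy, not the cleat. So I'll measure the held caddy in the same static cameras that saw the cleat.

```bash
cat > held.py <<'E'
from plan import *
import sys
def held(tag,yaw,tilt=0):
    s=sensors.read_state(); p=np.array(s["position"]); R=Ro.from_quat(s["ee_rot"])
    Cx=tool(0).inv()  # caddy axes from tool
    Rc=R*Cx; e=Rc.as_euler("ZXY",degrees=True); print("clock",round(s["clock"],2),"pos",p.round(1),"caddy zxy deg",e.round(2),"F",np.round(s["contact_force"],1))
    for n in ["scene","side"]:
        z=np.load(f"{n}{tag}.npz"); W=world(n,z["d"]).reshape(-1,3); c=z["im"].reshape(-1,3).astype(int)
        q=(Rc.inv().apply(W-p))+[0,0,24]   # nominal caddy frame
        m=(abs(q[:,0])<65)&(q[:,1]>-65)&(q[:,1]<95)&(q[:,2]>-70)&(q[:,2]<17)&(np.ptp(c,1)<30)&(W[:,2]>20); q=q[m]
        st=q[(q[:,1]>52)&(q[:,1]<90)&(abs(q[:,0])<42)&(q[:,2]>-45)&(q[:,2]<8)]
        f=np.polyfit(st[:,2],st[:,1],1); i=abs(st[:,1]-np.polyval(f,st[:,2]))<4; f=np.polyfit(st[i,2],st[i,1],1)
        sx=q[(q[:,1]>55)&(q[:,1]<90)&(q[:,2]<0)&(q[:,2]>-40)]
        rim=q[(q[:,2]>8)&(q[:,1]<48)&(abs(q[:,1])<50)]
        print(n,len(st),"strip slope deg %.1f y at z=-10 %.1f; z at y=65 %.1f"%(np.degrees(np.arctan(-f[0])),np.polyval(f,-10),(65-f[1])/f[0]),
          "low y,z",np.percentile(st[i,1],98).round(1),np.percentile(st[i,2],2).round(1),"strip x",np.percentile(sx[:,0],[1,99]).round(1),
          "rim x",np.percentile(rim[:,0],[1,99]).round(1),"y",np.percentile(rim[:,1],[1,99]).round(1),"z",np.percentile(rim[:,2],[50,95]).round(1))
if __name__=="__main__": held(sys.argv[1],0)
E
python3 held.py 1
python3 - <<'E'
# upstand/cleat again, per camera
from h import *
from m2 import loc
E
python3 - <<'E'
from h import *
a=np.radians(-11.63); Rz=np.array([[np.cos(a),-np.sin(a)],[np.sin(a),np.cos(a)]])
for n in ["scene","side"]:
  W=np.concatenate([world(n,np.load(f"{n}{t}.npz")["d"]).reshape(-1,3) for t in ("","1")]); q=W.copy(); q[:,:2]=(W[:,:2]-[550.1,322.4])@Rz
  t=q[(q[:,2]>144)&(q[:,2]<160)&(abs(q[:,1])<15)&(abs(q[:,0])<160)]
  print(n,"top x",np.percentile(t[:,0],[1,99]).round(1),"y",np.percentile(t[:,1],[2,50,98]).round(1),"z",np.median(t[:,2]).round(1))
  c=q[(q[:,2]>85)&(q[:,2]<125)&(q[:,1]<-15)&(q[:,1]>-60)&(abs(q[:,0])<100)]
  if len(c)>20:
    print(" cleat n",len(c),"x",np.percentile(c[:,0],[1,99]).round(1),"y",np.percentile(c[:,1],[2,50,98]).round(1),"z",np.percentile(c[:,2],[2,50,98]).round(1))
    for y0 in range(-44,-20,3):
      k=c[(c[:,1]>=y0)&(c[:,1]<y0+3)]
      if len(k): print("  y",y0,len(k),np.median(k[:,2]).round(1))
E
```

```text
clock 4.8 pos [494.4  76.3 254.2] caddy zxy deg [-12.13  -0.02   0.03] F [ 0.1 -0.3 -2.3]
scene 1136 strip slope deg 37.3 y at z=-10 65.0; z at y=65 -10.0 low y,z 79.4 -28.8 strip x [-44.6  44.6] rim x [-55.   55.3] y [-44.8  47.8] z [13.8 16.1]
side 2187 strip slope deg 37.1 y at z=-10 64.1; z at y=65 -11.3 low y,z 79.2 -29.8 strip x [-44.7  44.3] rim x [-54.9  54.9] y [-45.5  47.9] z [13.  14.9]
A yaw (np.float64(3.801006701939063), np.float64(-12.0))
 x [-54.5 -51.    1.7  51.6  55.3]  y [-46.  -42.8  32.3  49.2  53.2]
 plate x [-5.9 -5.5  1.   5.7  6.8] y [-23.8 -17.2  12.4  24.6  26.7]
 strip x [-44.3 -36.   -0.1  36.5  44.5] y max [50.3 52.8 64.5 76.  79.6] zmin [36.1 40.1 54.8 69.9 75.9]
U yaw -11.628154
 top x [-147.6 -121.8   -3.4  119.6  147.2] y [-6.3 -4.7  1.6  6.   6.8]
 cleat n 943 x [-83.9 -66.4   5.7  71.2  84.3] y [-38.6 -36.1 -30.7 -26.1 -24.7] z [102.7 104.9 111.  115.3 117.3]
 edge [-83.9 -66.9   4.5  70.8  84.1] [-38.8 -36.8 -32.4 -28.9 -26.8] [108.1 109.  112.9 115.8 117.8]
4.8 [494.3772834   76.25559049 254.20410859] [-6.28460214e-01  7.77841670e-01  1.05715264e-04 -2.91589987e-04] [[-0.21, -0.978, -0.001], [-0.978, 0.21, -0.0], [0.0, 0.001, -1.0]]
[[ 8.62163621e-04 -9.66001324e-01 -2.58535682e-01  6.52929812e+01]
 [ 9.99998436e-01  4.33675658e-04  1.71439010e-03  8.93405118e-01]
 [-1.54398247e-03 -2.58536756e-01  9.66000187e-01 -1.43799184e+02]
 [ 0.00000000e+00  0.00000000e+00  0.00000000e+00  1.00000000e+00]] [[332.30242691   0.         318.1493344 ]
 [  0.         332.30242691 239.76851023]
 [  0.           0.           1.        ]]
scene top x [-146.3  148.6] y [-5.9  1.4  6.5] z 151.0
 cleat n 1887 x [-83.5  84.3] y [-38.3 -30.8 -25. ] z [103.  110.8 116.8]
  y -41 59 112.8
  y -38 213 114.6
  y -35 474 114.1
  y -32 490 110.5
  y -29 488 106.7
  y -26 163 104.7
side top x [-147.6  146.6] y [-6.1  2.3  6.8] z 149.3
```

```bash
cat > go.py <<'E'
from plan import *
import sys
# args: list of dy,z,tilt,n ; prints rows from the averaged measured pose
C=lambda dy,z: np.array([542.6+.2016*dy,286.2+.9795*dy,z])
YA=-11.63
def now(k=5):
    P=[];Q=[]
    for i in range(k):
        s=sensors.read_state(); P.append(s["position"]); Q.append(s["ee_rot"]); 
        if i<k-1: get_image("wrist")
    p=np.mean(P,0); R=Ro.from_quat(Q).mean(); Rc=R*tool(0).inv(); c=p-Rc.apply([0,0,24]); d=c-C(0,113)
    u=np.array([np.cos(np.radians(YA)),np.sin(np.radians(YA)),0]); v=np.array([-u[1],u[0],0])
    print("t",round(s["clock"],2),"caddy rel cleat x %.1f y %.1f z(abs) %.1f"%(d@u,d@v,c[2]),"yaw/tilt/roll",(Rc.as_euler("ZXY",degrees=True)*[1,-1,1]).round(2),"F",np.round(s["contact_force"],1),"w",round(s["gripper_width"],1))
    return p,R
if __name__=="__main__":
    p,R=now()
    for a in sys.argv[1:]:
        dy,z,th,n=map(float,a.split(","));print(a); p,R=rows(tcp(C(dy,z),YA,th),tool(YA,th),int(n),p,R)
E
python3 go.py -75,200,15,8 -54,182,15,3
```

```text
t 5.0 caddy rel cleat x -4.8 y -215.1 z(abs) 230.4 yaw/tilt/roll [-1.212e+01  0.000e+00  1.000e-02] F [ 0.8  0.4 -2.7] w 11.6
-75,200,15,8
[-0.0732, -0.0018, 0.0156] [0.0, 0.0052, -0.0002]
[-0.0736, -0.0018, 0.0132] [0.0, 0.0052, -0.0001]
[-0.074, -0.0019, 0.0108] [0.0001, 0.0052, -0.0002]
[-0.0744, -0.002, 0.0083] [-0.0, 0.0052, -0.0002]
[-0.0745, -0.0021, 0.006] [0.0, 0.0052, -0.0001]
[-0.0747, -0.0021, 0.0034] [0.0, 0.0052, -0.0002]
[-0.0748, -0.0023, 0.0011] [0.0001, 0.0053, -0.0002]
[-0.0748, -0.0023, -0.0015] [-0.0, 0.0052, -0.0001]
-54,182,15,3
[-0.0333, 0.0, 0.0159] [-0.0, -0.0, -0.0]
[-0.0332, 0.0, 0.016] [-0.0, -0.0, -0.0]
[-0.0333, 0.0, 0.0159] [-0.0, -0.0, -0.0]
```

servo_tool:
  motion:
    - {"travel": [-0.0732,-0.002,0.0156],"rot": [0,0.0052,-0.0002],"hand": 0}
    - {"travel": [-0.0736,-0.002,0.0132],"rot": [0,0.0052,-0.0002],"hand": 0}
    - {"travel": [-0.074,-0.002,0.0108],"rot": [0,0.0052,-0.0002],"hand": 0}
    - {"travel": [-0.0744,-0.002,0.0083],"rot": [0,0.0052,-0.0002],"hand": 0}
    - {"travel": [-0.0745,-0.002,0.006],"rot": [0,0.0052,-0.0002],"hand": 0}
    - {"travel": [-0.0747,-0.002,0.0034],"rot": [0,0.0052,-0.0001],"hand": 0}
    - {"travel": [-0.0748,-0.002,0.0011],"rot": [0,0.0053,-0.0001],"hand": 0}
    - {"travel": [-0.0748,-0.002,-0.0015],"rot": [0,0.0052,-0.0001],"hand": 0}
    - {"travel": [0,0,0],"rot": [0,0,0],"hand": 0}
    - {"travel": [0,0,0],"rot": [0,0,0],"hand": 0}

```text
clock: 5.83
position: [528.7, 220.8, 222.0]
ee_rot: [-0.627, 0.768, -0.082, -0.102]
contact_force: [0.1, -0.5, -2.1]
gripper_width: 11.6
grasp_force: 59.1
```

```bash
python3 - <<'E'
from h import *
for n in ["scene","side"]:
    im,d=get_image(n); np.savez(f"{n}2.npz",im=im,d=d)
E
python3 held.py 2; python3 go.py -54,180,15,4 -50,170,15,3 -48,160,15,3
```

```text
clock 5.93 pos [528.7 219.5 223.1] caddy zxy deg [-11.58 -15.     0.06] F [-0.8 -1.  -2.5]
scene 1036 strip slope deg 37.6 y at z=-10 66.0; z at y=65 -8.7 low y,z 80.5 -29.0 strip x [-45.   44.7] rim x [-55.   55.6] y [-43.4  47.8] z [13.7 16.1]
side 2655 strip slope deg 37.5 y at z=-10 64.5; z at y=65 -10.7 low y,z 79.9 -29.8 strip x [-44.9  44.1] rim x [-55.1  55.1] y [-44.   47.8] z [13.  14.9]
t 6.13 caddy rel cleat x -0.1 y -74.7 z(abs) 200.4 yaw/tilt/roll [-11.61  14.97   0.03] F [-0.2  0.7 -2.8] w 11.4
-54,180,15,4
[-0.0252, -0.0001, 0.0143] [0.0, 0.0, 0.0]
[-0.0253, -0.0002, 0.0144] [0.0, 0.0, 0.0]
[-0.0252, -0.0001, 0.0143] [0.0001, 0.0001, 0.0]
[-0.0252, -0.0001, 0.0144] [-0.0, -0.0, 0.0]
-50,170,15,3
[-0.0086, -0.0, 0.0115] [-0.0, -0.0, 0.0]
[-0.0086, -0.0, 0.0115] [-0.0, -0.0, 0.0]
[-0.0086, -0.0, 0.0115] [-0.0, -0.0, 0.0]
-48,160,15,3
[-0.006, -0.0, 0.0122] [-0.0, -0.0, 0.0]
[-0.0061, -0.0, 0.0121] [-0.0, -0.0, 0.0]
[-0.006, -0.0, 0.0122] [-0.0, -0.0, 0.0]
```

servo_tool:
  motion:
    - {"travel": [-0.0252,0,0.0143],"rot": [0,0,0],"hand": 0}
    - {"travel": [-0.0252,0,0.0143],"rot": [0,0,0],"hand": 0}
    - {"travel": [-0.0252,0,0.0143],"rot": [0,0,0],"hand": 0}
    - {"travel": [-0.0252,0,0.0143],"rot": [0,0,0],"hand": 0}
    - {"travel": [-0.0086,0,0.0115],"rot": [0,0,0],"hand": 0}
    - {"travel": [-0.0086,0,0.0115],"rot": [0,0,0],"hand": 0}
    - {"travel": [-0.0086,0,0.0115],"rot": [0,0,0],"hand": 0}
    - {"travel": [-0.006,0,0.012],"rot": [0,0,0],"hand": 0}
    - {"travel": [-0.006,0,0.012],"rot": [0,0,0],"hand": 0}
    - {"travel": [-0.006,0,0.012],"rot": [0,0,0],"hand": 0}

```text
clock: 6.97
position: [534.0, 245.9, 182.7]
ee_rot: [-0.627, 0.768, -0.082, -0.101]
contact_force: [0.5, 0.8, -2.9]
gripper_width: 11.6
grasp_force: 59.1
```

```bash
python3 go.py -49,152,12,3 -49.5,145,10,2 -50,140,8,2 -51,134,5,3
```

```text
t 7.17 caddy rel cleat x -0.4 y -47.5 z(abs) 159.3 yaw/tilt/roll [-11.56  15.04   0.08] F [ 0.2  0.8 -3. ] w 11.1
-49,152,12,3
[0.001, -0.0006, 0.01] [0.0001, -0.0028, 0.0001]
[0.0012, -0.0005, 0.01] [0.0, -0.0028, 0.0]
[0.0014, -0.0006, 0.01] [0.0001, -0.0028, 0.0001]
-49.5,145,10,2
[-0.0002, -0.0, 0.0139] [-0.0, -0.0028, -0.0]
[-0.0001, -0.0, 0.0139] [-0.0, -0.0028, -0.0]
-50,140,8,2
[0.0009, 0.0, 0.0101] [-0.0, -0.0028, -0.0]
[0.0012, 0.0, 0.01] [-0.0, -0.0027, -0.0]
-51,134,5,3
[0.0019, 0.0, 0.0082] [-0.0, -0.0028, -0.0]
[0.002, 0.0, 0.0081] [-0.0, -0.0028, -0.0]
[0.0021, 0.0, 0.0081] [-0.0, -0.0028, -0.0]
```

No contact so far. I'll lower and level in part, then check the force.

servo_tool:
  motion:
    - {"travel": [0.001,-0.0005,0.01],"rot": [0,-0.0028,0],"hand": 0}
    - {"travel": [0.0012,-0.0005,0.01],"rot": [0,-0.0028,0],"hand": 0}
    - {"travel": [0.0014,-0.0005,0.01],"rot": [0,-0.0028,0],"hand": 0}
    - {"travel": [0,0,0.0139],"rot": [0,-0.0028,0],"hand": 0}
    - {"travel": [0,0,0.0139],"rot": [0,-0.0028,0],"hand": 0}
    - {"travel": [0.001,0,0.01],"rot": [0,-0.0028,0],"hand": 0}
    - {"travel": [0.001,0,0.01],"rot": [0,-0.0028,0],"hand": 0}

```text
clock: 7.75
position: [533.1, 240.3, 164.0]
ee_rot: [-0.631, 0.773, -0.043, -0.054]
contact_force: [0.7, 0.1, -3.6]
gripper_width: 11.0
grasp_force: 59.1
```

```bash
python3 go.py -51,134,5,3 -51,128,3,3 -50,122,1,3
```

```text
t 7.95 caddy rel cleat x -0.1 y -50.4 z(abs) 140.3 yaw/tilt/roll [-11.6    7.92   0.07] F [-0.2 -0.1 -4.3] w 11.4
-51,134,5,3
[0.0013, -0.0001, 0.0084] [0.0001, -0.0027, 0.0]
[0.0014, -0.0, 0.0085] [0.0, -0.0027, 0.0001]
[0.0015, -0.0001, 0.0084] [0.0001, -0.0027, -0.0]
-51,128,3,3
[0.0004, 0.0, 0.008] [-0.0, -0.0019, -0.0]
[0.0005, 0.0, 0.008] [-0.0, -0.0018, -0.0]
[0.0007, 0.0, 0.0079] [-0.0, -0.0019, -0.0]
-50,122,1,3
[-0.0006, 0.0, 0.0079] [-0.0, -0.0018, -0.0]
[-0.0006, 0.0, 0.008] [-0.0, -0.0019, -0.0]
[-0.0005, 0.0, 0.008] [-0.0, -0.0018, -0.0]
```

servo_tool:
  motion:
    - {"travel": [0.0013,0,0.0084],"rot": [0,-0.0027,0],"hand": 0}
    - {"travel": [0.0014,0,0.0084],"rot": [0,-0.0027,0],"hand": 0}
    - {"travel": [0.0015,0,0.0084],"rot": [0,-0.0027,0],"hand": 0}
    - {"travel": [0.0005,0,0.008],"rot": [0,-0.0019,0],"hand": 0}
    - {"travel": [0.0005,0,0.008],"rot": [0,-0.0018,0],"hand": 0}
    - {"travel": [0.0005,0,0.008],"rot": [0,-0.0019,0],"hand": 0}

```text
clock: 8.45
position: [532.7, 237.8, 152.0]
ee_rot: [-0.632, 0.775, -0.016, -0.02]
contact_force: [-0.0, -0.3, -2.5]
gripper_width: 11.3
grasp_force: 59.1
```

```bash
python3 -c "
from clr import *
for a in [(-51,128,3),(-50,122,1),(-49.5,122,0),(-49,118,0),(-49,115,0)]: print(a,np.round(clear(*a),1))"; python3 go.py -50,122,1,3 -49,118,0,3 -49,115,0,2
```

```text
(-51, 128, 3) [2.6 3.7 4.2 2.7]
(-50, 122, 1) [2.3 1.6 2.7 1.2]
(-49.5, 122, 0) [3.9 0.5 2.  0.5]
(-49, 118, 0) [1.8 0.  1.5 0. ]
(-49, 115, 0) [0.  0.  1.5 0. ]
t 8.65 caddy rel cleat x -0.1 y -50.8 z(abs) 128.0 yaw/tilt/roll [-11.59   3.     0.07] F [ 0.3  0.1 -3.3] w 11.1
-50,122,1,3
[-0.0004, -0.0001, 0.0079] [0.0001, -0.0019, 0.0]
[-0.0002, -0.0, 0.0079] [0.0, -0.0018, 0.0001]
[-0.0002, -0.0001, 0.0079] [0.0001, -0.0019, 0.0]
-49,118,0,3
[-0.0009, -0.0, 0.0053] [-0.0, -0.0009, 0.0]
[-0.0008, -0.0, 0.0054] [-0.0, -0.0009, 0.0]
[-0.0008, -0.0, 0.0053] [-0.0, -0.0009, 0.0]
-49,115,0,2
[-0.0, -0.0, 0.006] [-0.0, -0.0, 0.0]
[-0.0, -0.0, 0.006] [-0.0, -0.0, 0.0]
```

servo_tool:
  motion:
    - {"travel": [-0.0003,0,0.0079],"rot": [0,-0.0019,0],"hand": 0}
    - {"travel": [-0.0003,0,0.0079],"rot": [0,-0.0018,0],"hand": 0}
    - {"travel": [-0.0002,0,0.0079],"rot": [0,-0.0019,0],"hand": 0}

```text
clock: 8.9
position: [532.6, 238.1, 145.9]
ee_rot: [-0.632, 0.775, -0.005, -0.007]
contact_force: [0.6, -0.1, -2.6]
gripper_width: 11.3
grasp_force: 59.1
```

servo_tool:
  motion:
    - {"travel": [-0.0006,0,0.0053],"rot": [0,-0.0009,0],"hand": 0}
    - {"travel": [-0.0006,0,0.0053],"rot": [0,-0.0009,0],"hand": 0}
    - {"travel": [-0.0006,0,0.0053],"rot": [0,-0.0009,0],"hand": 0}

```text
clock: 9.15
position: [532.8, 238.3, 142.1]
ee_rot: [-0.632, 0.775, 0.0, -0.0]
contact_force: [-0.5, -0.5, -2.0]
gripper_width: 11.5
grasp_force: 59.1
```

```bash
python3 go.py -49,115,0,2
```

```text
t 9.35 caddy rel cleat x -0.1 y -49.0 z(abs) 118.1 yaw/tilt/roll [-11.58   0.03   0.06] F [-0.   0.1 -3.2] w 11.3
-49,115,0,2
[0.0, -0.0001, 0.0061] [0.0001, -0.0, 0.0001]
[0.0, -0.0, 0.0061] [0.0001, -0.0001, 0.0]
```

servo_tool:
  motion:
    - {"travel": [0,0,0.004],"rot": [0,0,0],"hand": 0}
    - {"travel": [0,0,0.004],"rot": [0,0,0],"hand": 0}
    - {"travel": [0,0,0.004],"rot": [0,0,0],"hand": 0}
    - {"travel": [0,0,0],"rot": [0,0,0],"hand": 0}

```text
clock: 9.68
position: [532.8, 238.3, 139.8]
ee_rot: [-0.632, 0.775, 0.0, -0.0]
contact_force: [-1.4, -1.5, 1.4]
gripper_width: 11.4
grasp_force: 59.6
```

```bash
python3 -c "
from go import *
now()"
```

```text
t 9.88 caddy rel cleat x 0.0 y -49.0 z(abs) 115.8 yaw/tilt/roll [-11.57   0.04   0.04] F [-2.1 -1.4  2.5] w 11.3
```

servo_tool:
  motion:
    - {"travel": [0,0,0.003],"rot": [0,0,0],"hand": 0}
    - {"travel": [0,0,0.003],"rot": [0,0,0],"hand": 0}
    - {"travel": [0,0,0],"rot": [0,0,0],"hand": 0}

```text
clock: 10.13
position: [532.8, 238.2, 139.7]
ee_rot: [-0.632, 0.775, -0.0, -0.0]
contact_force: [-4.2, -3.0, 10.4]
gripper_width: 11.3
grasp_force: 61.0
```

```bash
python3 -c "
from go import *
now()
for n in ['scene','side']:
    im,d=get_image(n); np.savez(f'{n}3.npz',im=im,d=d)
im=np.load('scene3.npz')['im'][...,::-1]; b=np.load('side3.npz')['im'][...,::-1]
cv2.imwrite('pics/c3.png',np.hstack([cv2.resize(im[200:470,330:570],(400,450)),cv2.resize(b[210:480,110:410],(400,450))]))"; python3 held.py 3
```

```text
t 10.33 caddy rel cleat x 0.1 y -49.0 z(abs) 115.7 yaw/tilt/roll [-11.55   0.03   0.  ] F [-5.  -2.2  8.8] w 11.6
clock 10.43 pos [532.8 238.2 139.7] caddy zxy deg [-11.55  -0.03   0.  ] F [-5.9 -1.6 10.9]
scene 431 strip slope deg 35.3 y at z=-10 64.8; z at y=65 -10.3 low y,z 62.9 -6.9 strip x [-63.3  64.1] rim x [-54.7  55.4] y [-44.7  47.8] z [14.2 16.6]
side 104 strip slope deg 44.4 y at z=-10 68.0; z at y=65 -7.0 low y,z 89.7 -30.3 strip x [-54.6  54.7] rim x [-55.   55.1] y [-45.5  47.8] z [13.2 15.3]
```

View pics/c3.png

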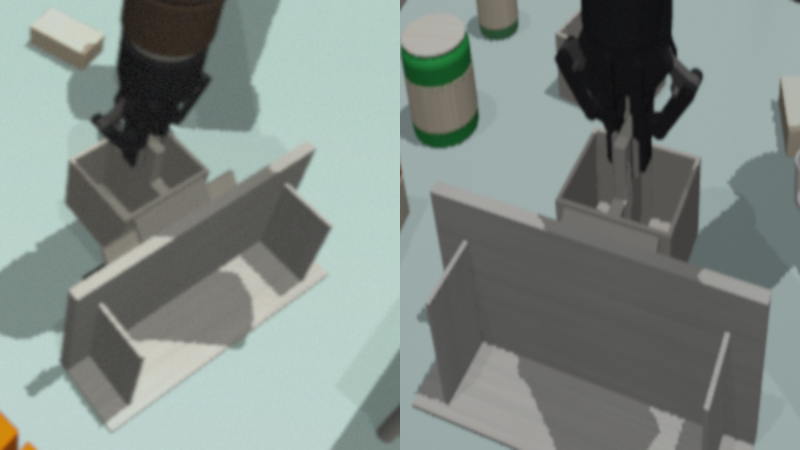

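The side view (right half) shows the strip dropped between cleat and wall. The caddy sits square to the upstand, level at z 115.7, and the force rises stiffly, so it is seated. I'll relieve the push, open the fingers and lift clear.

servo_tool:
  motion:
    - {"travel": [0,0,-0.003],"rot": [0,0,0],"hand": 0}
    - {"travel": [0,0,-0.002],"rot": [0,0,0],"hand": 0}
    - {"travel": [0,0,0],"rot": [0,0,0],"hand": 0}

```text
clock: 10.68
position: [532.8, 238.2, 139.8]
ee_rot: [-0.632, 0.775, 0.0, -0.0]
contact_force: [-2.6, -2.0, 6.6]
gripper_width: 11.8
grasp_force: 60.5
```

servo_tool:
  motion:
    - {"travel": [0,0,0],"rot": [0,0,0],"hand": 0.6}
    - {"travel": [0,0,0],"rot": [0,0,0],"hand": 0.6}
    - {"travel": [0,0,0],"rot": [0,0,0],"hand": 0.6}
    - {"travel": [0,0,0],"rot": [0,0,0],"hand": 0.6}
    - {"travel": [0,0,0],"rot": [0,0,0],"hand": 0.6}
    - {"travel": [0,0,0],"rot": [0,0,0],"hand": 0.6}

```text
clock: 11.18
position: [532.9, 238.5, 138.8]
ee_rot: [-0.632, 0.775, 0.0, -0.0]
contact_force: [1.3, -0.7, -0.1]
gripper_width: 51.5
grasp_force: 0.0
```

servo_tool:
  motion:
    - {"travel": [0,0,-0.03],"rot": [0,0,0],"hand": 0.6}
    - {"travel": [0,0,-0.06],"rot": [0,0,0],"hand": 0.6}
    - {"travel": [0,0,-0.08],"rot": [0,0,0],"hand": 0.6}
    - {"travel": [0,0,-0.1],"rot": [0,0,0],"hand": 0.6}
    - {"travel": [0,0,-0.1],"rot": [0,0,0],"hand": 0.6}
    - {"travel": [0,0,-0.08],"rot": [0,0,0],"hand": 0.6}
    - {"travel": [0,0,-0.05],"rot": [0,0,0],"hand": 0.6}
    - {"travel": [0,0,0],"rot": [0,0,0],"hand": 0.6}
    - {"travel": [0,0,0],"rot": [0,0,0],"hand": 0.6}

```text
clock: 11.93
position: [532.9, 238.5, 264.7]
ee_rot: [-0.632, 0.775, 0.0, 0.0]
contact_force: [-0.4, -0.5, -1.0]
gripper_width: 51.6
grasp_force: 0.0
```

```bash
python3 w.py w4; python3 - <<'E'
from plan import *
from go import C,YA
Rc=Ro.from_euler("z",YA,degrees=True)
sc=[]
for n in ["scene","side"]:
    im,d=get_image(n); sc.append(im[...,::-1])
    for nm,W in [(n,world(n,d).reshape(-1,3))]+([("wrist",np.load("w4.npz")["W"].reshape(-1,3))] if n=="side" else []):
        q=Rc.inv().apply(W-C(-49,115)); q=q[np.isfinite(q[:,2])]
        r=q[(abs(q[:,0])<58)&(abs(q[:,1])<52)&(q[:,2]>9)&(q[:,2]<22)]
        f=r[(r[:,1]<-35)]; l=r[(r[:,0]<-48)&(abs(r[:,1])<40)]; g=r[(r[:,0]>48)&(abs(r[:,1])<40)]
        A=np.c_[r[:,:2],np.ones(len(r))]; k=np.linalg.lstsq(A,r[:,2],rcond=None)[0]
        pl=q[(abs(q[:,0])<20)&(abs(q[:,1])<40)&(q[:,2]>58)&(q[:,2]<75)]
        print(nm,"rim x",np.percentile(r[:,0],[1,99]).round(1),"y",np.percentile(r[:,1],[1,99]).round(1),"z l/r/front",[np.percentile(a[:,2],90).round(1) if len(a) else None for a in (l,g,f)],"plate top",np.median(pl,0).round(1) if len(pl) else None, cv2.minAreaRect(pl[:,:2].astype(np.float32)) if len(pl)>5 else "","plate tilt deg",np.degrees(np.polyfit(pl[:,1],pl[:,2],1)[0]).round(2) if len(pl)>5 else "")
cv2.imwrite("pics/c4.png",np.vstack([np.hstack([cv2.resize(sc[0],(400,300)),cv2.resize(sc[1],(400,300))]),np.hstack([cv2.resize(cv2.imread("pics/w4.png"),(400,300)),cv2.resize(sc[1][210:435,110:410],(400,300))])]))
s=sensors.read_state(); print(s["clock"],s["position"],s["contact_force"],s["gripper_width"])
E
```

```text
scene rim x [-55.   55.4] y [-44.8  51.2] z l/r/front [np.float64(17.5), np.float64(17.2), np.float64(17.5)] plate top [ 2.8  2.6 65.6] ((0.8122777938842773, 1.0511360168457031), (50.02375030517578, 13.010980606079102), 88.34809112548828) plate tilt deg -0.67
side rim x [-54.9  55.1] y [-45.2  50.8] z l/r/front [np.float64(15.7), np.float64(15.6), np.float64(15.6)] plate top [-1.5  4.  64.2] ((-0.345822811126709, 1.1545181274414062), (51.75178146362305, 12.590829849243164), 89.64273071289062) plate tilt deg -1.63
wrist rim x [-56.5  53. ] y [-45.5  50.2] z l/r/front [np.float64(17.0), np.float64(16.8), np.float64(17.1)] plate top [-1.8 -2.4 65.9] ((-1.8563525676727295, -0.8578414916992188), (49.33584976196289, 11.632253646850586), 89.84082794189453) plate tilt deg 0.57
12.0833 [532.22397565 238.03398132 262.51678016] [-0.15537179  0.15822253  0.86474996] 50.92215695188811
```

View pics/c4.png

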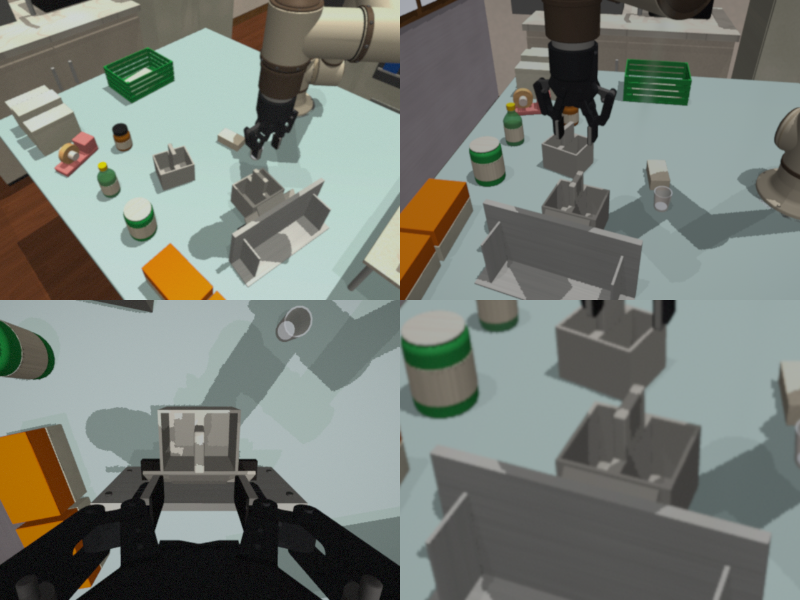

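The strip caddy hangs level: rim heights at left, right and front agree within 0.3 mm, and it is centred on the cleat within 1 mm by the static cameras. The plain caddy is untouched and the gripper is clear.

```bash
python3 -c "
from bench import job_done
print(job_done())"
```

```text
the job is handed in; nothing more can be done
None
```

The strip caddy hangs level on the cleat, about 0.5 mm above the nominal home height and within 1 mm of the middle. The plain caddy was left where it stands, and the job was handed in at about 12 s with the gripper clear.

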